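# Pull the solenoid coil and find the tube spanner for its nut

## Task

The coil on the middle valve of the board is burnt out: slide it straight up off the stem and set it down flat in the blue tray. Then try the tube spanners on the nut that this uncovers until you have the one that fits it, neither too small nor loosely too big; stand those that do not fit back upright on the mat or bench and leave the other parts on the bench alone. Finish holding: the fitting spanner fully home and upright on the nut, still gripped.

Things in the scene. Friction and masses are not known exactly. Their poses are not given: they have to be found in the camera images.
- coil: The wound coil: loose bobbin with black flanges of 44 mm diameter (4 mm thick, at bottom and top) and a copper winding of 40 mm diameter between, 34 mm tall, 17 mm hole through it. About 150 g. At the start it sits over the stem of the middle valve, resting on its nut with its underside 50 mm above the bench; it slides freely. Origin: centre of its underside, z along its axis (up).
- station (a point): Point on the top face of the board at its centre, 10 mm above the bench, where the middle valve (the one that wears the coil) stands: this is the axis of its stem. The board is a fixed white plate 290 x 100 x 10 mm; the point's x runs along its length. The two bare valves stand 95 mm either side of it along that x.
- valve_a: Fixed brass solenoid valve, upright: body 26 mm high; on it a steel hex nut from 26 to 40 mm above the valve's underside (top edge bevelled); above it a round stem 13 mm in diameter, tapered tip, top at 86 mm. Nut 30 or 36 mm across flats, not told which; either valve_a or valve_b is the middle one. Origin: centre of underside, on the board, 10 mm above the bench; at yaw 0 nut flats face +x and -x.
- valve_b: As valve_a, with the other of the two nut sizes. The valves' bodies are 42 x 34 mm in plan, with pipe stubs along their own y to 38 mm either side.
- valve_c: As valve_a but always at the +x (far) end of the board, never the middle one, with a 24 mm nut.
- socket_small: Loose steel tube spanner, yellow band, standing with its open hexagon down, 74 mm tall: lowest 16 mm a hexagonal barrel 34 mm across outer flats, then a round tube 27 mm in diameter to the top (grip there). Hex bore 26 mm across flats, 12 mm deep, for a 24 mm nut; a 17 mm round hole goes on right through, so it passes over a stem. Origin: centre of underside, z up; at yaw 0 flats face +x and -x. 140 g.
- socket_medium: As socket_small but green band, barrel 40 mm, hex bore 32 mm for a 30 mm nut, 180 g; same heights and tube. Home is when a spanner's inside shoulder rests on the nut's top: its underside is then 28 mm above the valve's underside (38 mm above the bench).
- socket_large: As socket_small but red band, barrel 46 mm, hex bore 38 mm for a 36 mm nut, 220 g. A spanner too small for the nut stops with its rim on the nut's top, 10 to 12 mm above home; one too big drops just as far as the right one but hangs loose.
- mat: Fixed black rubber mat 300 x 90 x 3 mm; the three spanners start standing on it in any order in a row along its x, 95 mm apart. Origin: centre of its underside (bench level).
- tray: Fixed blue open tray 140 x 140 mm, 28 mm high, walls and floor 4 mm. Origin: centre of its underside (bench level).
- capacitor: Bystander, leave alone: aluminium can 40 mm diameter, 79 mm tall with terminals, loose. Origin: centre of its underside.
- relay: Bystander, leave alone: black relay 34 x 44 mm, 38 mm tall, loose. Origin: centre of its underside.
- wrench: Bystander, leave alone: open-ended wrench about 160 mm long lying flat along its own x, loose. Origin: on the bench under its middle.

How it is judged:
By the outcome, as a careful person would: the job done as asked, in the order asked, and still so for the second after the job is handed in, while the arm keeps its last pose, push and grip.
It also fails if it takes over 72 s, if anything falls off the work surface, if the arm or the gripper's body presses on something with over 40 N, if the wrist force passes 120 N, or if a joint passes its speed limit or range.

## Robot

A 6-joint arm with a two-finger parallel gripper is mounted at the origin on the work surface. World frame = base frame: x ahead of the robot, y to its left, z up, the work surface at z = 0. Lengths are in mm, angles in degrees, forces in N, time in s.
With the tool pointing down it reaches from about 400 to 825 mm from the base axis. Payload 7 kg.
Tool frame: the origin (TCP) lies on the centre line of the jaws, within the pads' length; the fingertips stand 25 mm ahead of it and the grasp point (between the pads) lies 6 mm ahead of it; y points along the fingers, z is the direction in which the jaws open and shut, and the axes are right-handed (so a half turn about y gives the same grasp; the last joint's range is limited). The gripper opens to 88 mm and grips with 3 to 60 N. Pads are 19 mm wide; open, the fingers measure 130 mm over their backs; the gripper's body (78 mm by 193 mm) begins 47 mm behind the grasp point.
Start: joints at [-51.847, 20.546, 0.682, 0, -70.136, -16.507], TCP at [248.964, -627.385, 251.561] pointing down, gripper open.
Joint ranges: [-176.03, 176.03], [-82.01, 121.73], [-58.28, 71.71], [-173.87, 95.51], [-174.79, -0.11], [-173.66, 173.66]. Speed limits (degrees/s): [136.94, 136.94, 172.46, 180, 180, 180].

## Interface

Orientations are given as a 3x3 rotation matrix whose columns are the frame's x, y, z axes.
In Python, from rig import ctrl, cams gives the robot as it stands.
- The arm moves only by the tool step_arm, never from a script. Its argument "moves" is a list of rows, each a list of 3 entries, a list of its own where there are three numbers: the shift along the tool's x, y, z in mm, then the turn, a rotation vector about the tool's x, y, z in degrees, then the opening, from -1 (shut) to 1 (fully open), so that 0 is half open. A call has exactly 10 rows; each row shifts and turns the commanded pose from where the row before left it, along the tool's axes as they then stand; what a row does not reach is not made up. A row lasts 1/10 s, in which the tool goes at most 50 mm and 8.59 degrees, less where a joint would pass 70% of its speed; a pose out of reach is approached as far as the arm can. A call is refused whole if a number of a shift passes 50 or a number of a turn 8.59, either way. A call with a gripper value outside its range is refused whole. The fingers move at their own pace and stop on an object; "force" is the grip in N (left out, the last holds). Time passes only in rows, so rows that do not move let the fingers close, or fill a call up. It gives the time, the measured TCP pose, the force and the opening at its end, in the units of the state.
- ctrl.get_obs(): the state, without advancing time (a new reading comes with each control period).
- cams.capture(name): name is "scene" or "top" or "wrist"; returns a dict with "image" (384x512x3 uint8, blue, green, red), "range_z" (384x512 float32, mm along the optical axis (not along the pixel's ray), 0 where there is no reading), "intrinsics" (3x3 intrinsics, pixels), "world_to_cam" (4x4, takes a point from world to camera coordinates); the wrist camera has in their place "hand_eye" (4x4, takes a point from camera to tool coordinates, whose origin is the TCP and whose axes are the tool frame's). Camera axes: x right, y up, looking along -z (the intrinsics and any distortion apply to the point x, -y, -z); pixel columns grow to the right and rows downward; lengths in mm; the calibration is good to about 2 mm. The wrist camera is an equidistant fisheye: a pixel r from the principal point sees the ray r / f radians off the axis. A picture is of the moment at which its call begins: read the wrist's pose just before it.
- ctrl.finish_job(): hands the job in, once; it reports no verdict.
The state is a dict: "t": time; "q": joint angles; "dq": joint speeds; "joint_torque": joint torques, N m; "ee_pos": TCP position; "eef_rot": TCP orientation; "contact_force": force on the tool from outside, world axes, zero at the start; "ft_torque": the same for the moment, N m; "gripper_width": opening from 0.0 (shut) to 1.0 (fully open).
Only numpy, scipy, OpenCV 4.12 (cv2) and the standard library are available. Lean on these libraries where they do the work, as an engineer would, in place of code of your own. Each camera call takes 0.05 s, during which the arm holds its last target.

## Working session

There is one attempt and no reset: what is moved stays moved. The work goes in short steps, Python scripts to look and compute and a tool call to move; the robot and the scene stay as the last step left them, time stands still between calls to the robot, and variables do not carry over. Pictures are saved under pics/ and viewed, and the job is handed in when it is done.

Besides the shell and the picture viewer there is one more tool, called after "Request:" as name(argument=value, ...) on one line, values as JSON. step_arm: Moves the arm, as the interface text tells. Its arguments: {"type":"object","properties":{"moves":{"type":"array"},"force":{"type":"number"}},"required":["moves"]}

```bash
ls; mkdir -p pics; python3 - <<'E'
from rig import ctrl,cams
import cv2,numpy as np
o=ctrl.get_obs()
for k in o: print(k,np.round(o[k],3).tolist())
for n in ["scene","top","wrist"]:
    c=cams.capture(n); cv2.imwrite(f"pics/{n}0.png",c["image"]); np.savez(f"pics/{n}0.npz",**c)
    for k in c:
        if k not in("image","range_z"): print(n,k,np.round(c[k],4).tolist() if not isinstance(c[k],str) else c[k])
    r=c["range_z"]; print((r>0).mean(), r.max())
E
```

```text
pics
t 0.0
q [-51.847, 20.593, 0.634, -0.021, -70.136, -16.506]
dq [-0.026, -0.034, 0.012, 0.036, -0.102, 0.016]
joint_torque [0.0, -58.273, 29.307, 6.997, 0.007, -0.0]
ee_pos [248.807, -626.988, 250.608]
eef_rot [[0.93, -0.001, -0.369], [0.369, 0.002, 0.93], [-0.0, -1.0, 0.002]]
contact_force [0.983, -0.878, -1.423]
ft_torque [0.048, 0.015, 0.024]
gripper_width 0.999
scene intrinsics [[384.7937, 0.0, 251.9321], [0.0, 384.7937, 187.8729], [0.0, 0.0, 1.0]]
scene world_to_cam [[0.7608, 0.649, -0.0028, -465.9977], [-0.3435, 0.4062, 0.8468, 120.1915], [0.5507, -0.6432, 0.532, -1268.6579], [0.0, 0.0, 0.0, 1.0]]
0.9959920247395834 3465.3254
top intrinsics [[395.2146, 0.0, 254.1085], [0.0, 395.2146, 195.5717], [0.0, 0.0, 1.0]]
top world_to_cam [[-0.0006, -0.9992, -0.039, 56.3605], [0.9886, -0.0065, 0.1506, -559.9099], [-0.1508, -0.0384, 0.9878, -790.7518], [0.0, 0.0, 0.0, 1.0]]
0.9958445231119791 1833.0945
wrist intrinsics [[297.3186, 0.0, 257.6126], [0.0, 297.3186, 193.1438], [0.0, 0.0, 1.0]]
wrist hand_eye [[0.0003, -0.9575, -0.2884, -78.978], [0.0004, 0.2884, -0.9575, -132.7616], [1.0, 0.0002, 0.0005, -0.1482], [0.0, 0.0, 0.0, 1.0]]
0.9950408935546875 1342.3258
```

View pics/scene0.png

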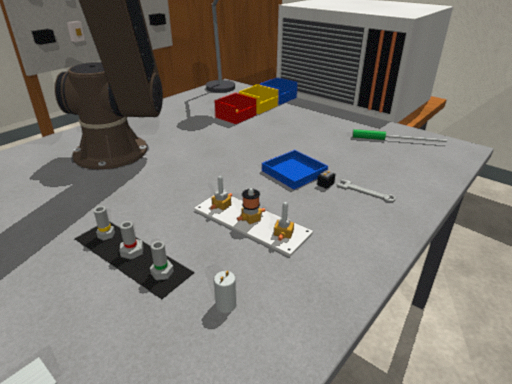

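View pics/top0.png

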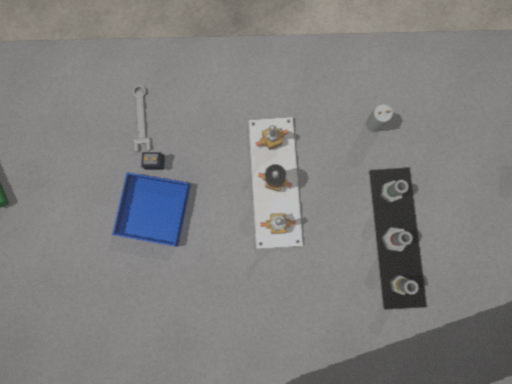

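View pics/wrist0.png

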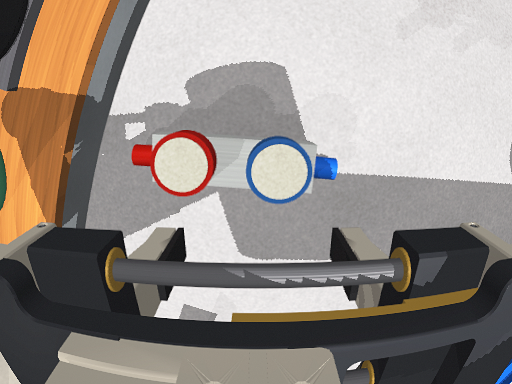

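The scene view shows the tray (295,168), the board with the coil on the middle valve (251,205), and the mat with yellow (103,222), red (129,240) and green (160,262) spanners. In the top view, coil is at (276,176), tray at (153,209), spanners at (400,188), (402,239) and (408,287).

```bash
cat > h.py <<'E'
import numpy as np,cv2
from rig import ctrl,cams
def cap(n,tag=None):
    o=ctrl.get_obs(); c=cams.capture(n)
    K=c["intrinsics"]
    if n=="wrist":
        T=np.eye(4);T[:3,:3]=np.array(o["eef_rot"]);T[:3,3]=o["ee_pos"]
        c["c2w"]=T@np.array(c["hand_eye"])
    else: c["c2w"]=np.linalg.inv(np.array(c["world_to_cam"]))
    c["fish"]=n=="wrist"; c["obs"]=o
    if tag: cv2.imwrite(f"pics/{tag}.png",c["image"]); 
    return c
def rays(c,uv):
    uv=np.atleast_2d(np.float64(uv));K=c["intrinsics"]
    x=(uv[:,0]-K[0,2])/K[0,0];y=(uv[:,1]-K[1,2])/K[1,1]
    if c["fish"]:
        r=np.hypot(x,y)+1e-12; d=np.stack([np.sin(r)*x/r,-np.sin(r)*y/r,-np.cos(r)],1)
    else: d=np.stack([x,-y,-np.ones_like(x)],1)
    return c["c2w"][:3,3],d
def onplane(c,uv,z):
    o,d=rays(c,uv); w=d@c["c2w"][:3,:3].T
    return o+w*((z-o[2])/w[:,2])[:,None]
def cloud(c):
    r=c["range_z"];h,w=r.shape
    u,v=np.meshgrid(np.arange(w),np.arange(h))
    o,d=rays(c,np.stack([u.ravel(),v.ravel()],1))
    p=d/(-d[:,2:3])*r.reshape(-1,1)
    P=(p@c["c2w"][:3,:3].T+o).reshape(h,w,3); P[r<=0]=np.nan; P[r<=0]=np.nan
    return P
def proj(c,P):
    P=np.atleast_2d(np.float64(P)); i=np.linalg.inv(c["c2w"]); p=P@i[:3,:3].T+i[:3,3];K=c["intrinsics"]
    x,y,z=p[:,0],-p[:,1],-p[:,2]
    if c["fish"]:
        r=np.hypot(x,y);th=np.arctan2(r,z);x,y=x/r*th,y/r*th
    else: x,y=x/z,y/z
    return np.stack([K[0,0]*x+K[0,2],K[1,1]*y+K[1,2]],1)
def tri(c1,uv1,c2,uv2):
    o1,d1=rays(c1,uv1);o2,d2=rays(c2,uv2);a=c1["c2w"][:3,:3]@d1[0];b=c2["c2w"][:3,:3]@d2[0]
    s=np.linalg.lstsq(np.stack([a,-b],1),o2-o1,rcond=None)[0]
    return (o1+a*s[0]+o2+b*s[1])/2,np.linalg.norm(o1+a*s[0]-o2-b*s[1])
E
python3 - <<'E'
from h import *
c=cap("top");im=c["image"];P=cloud(c);hsv=cv2.cvtColor(im,cv2.COLOR_BGR2HSV)
np.set_printoptions(suppress=True,precision=1)
def big(m):
    n,l,s,_=cv2.connectedComponentsWithStats(m.astype(np.uint8)); i=1+np.argmax(s[1:,4]); return l==i
def rect(m,z):
    ct=max(cv2.findContours(m.astype(np.uint8),0,1)[0],key=cv2.contourArea)
    w=onplane(c,ct[:,0],z)[:,:2].astype(np.float32); return cv2.minAreaRect(w)
H,S,V=hsv[...,0],hsv[...,1],hsv[...,2]
m=big((H>100)&(H<125)&(S>150)); print("tray",rect(m,28),rect(m,0))
m=big((V<45)&(np.arange(512)[None]>350)&(np.arange(384)[:,None]<310)&(np.arange(384)[:,None]>160)); print("mat",rect(cv2.morphologyEx(m.astype(np.uint8),3,np.ones((25,25))),3))
m=(V>180)&(S<40)&(np.arange(512)[None]<310)&(np.arange(512)[None]>240)
print("board",rect(big(cv2.morphologyEx(m.astype(np.uint8),3,np.ones((15,15)))),10))
# clouds
X,Y,Z=P[...,0],P[...,1],P[...,2]
u,v=np.meshgrid(np.arange(512),np.arange(384))
for n,(a,b) in dict(coil=(276,176),vf=(273,133),vn=(279,222),s1=(400,188),s2=(402,239),s3=(408,287),cap=(383,113),relay=(153,160)).items():
    w=(abs(u-a)<20)&(abs(v-b)<20)
    zt=np.nanpercentile(Z[w],99.5)
    q=P[w&(Z>zt-8)]; print(n,zt,len(q),np.nanmin(q,0),np.nanmax(q,0),np.nanmean(q,0))
print("table",np.nanmedian(Z))
E
```

```text
tray ((535.1260986328125, 272.6360168457031), (128.27371215820312, 135.55445861816406), 79.81482696533203) ((538.4876708984375, 280.9840087890625), (132.55123901367188, 140.0747833251953), 79.81482696533203)
mat ((388.6939392089844, -286.0851135253906), (39.64665222167969, 21.952978134155273), 52.76605987548828)
board ((597.1599731445312, 10.84078598022461), (285.3208923339844, 95.67555236816406), 3.3600752353668213)
coil 96.27595547782296 35 [591.9  -1.5  88.4] [604.4  14.7  99.9] [597.3   9.4  93.6]
vf 95.1005222320979 33 [686.7   9.8  87.6] [699.   20.   98.6] [691.8  15.2  93.3]
vn 95.25271886220689 31 [498.   -0.3  90.6] [507.9   9.5  97.4] [502.6   4.5  93.7]
s1 78.73551286912505 104 [ 559.9 -256.4   70.8] [ 584.7 -228.8   80.2] [ 572.6 -241.5   76.2]
s2 78.5877021502734 108 [ 457.1 -256.9   70.6] [ 482.7 -230.8   81. ] [ 469.8 -243.4   76.4]
s3 79.14992420892983 114 [ 363.4 -262.8   71.3] [ 388.1 -237.    80.2] [ 375.5 -249.2   76.6]
cap 77.21854491518712 126 [ 710.6 -232.3   69.3] [ 747.9 -198.5   80.1] [ 729.2 -216.5   71.2]
relay 38.57635625859879 268 [606.3 258.4  30.6] [660.8 301.9  41.1] [644.  279.7  34.4]
table 0.13241819885831774
```

```bash
cat > plan.py <<'E'
import sys,numpy as np
from rig import ctrl
from scipy.spatial.transform import Rotation as R
# usage: plan x y z yaw n   (yaw of tool x axis in world)
def plan(p,yaw,n,o=None,dec=0):
    o=ctrl.get_obs(); T=np.array(o["eef_rot"]);q=np.array(o["ee_pos"],float)
    tgt=np.array([[np.cos(yaw),0,-np.sin(yaw)],[np.sin(yaw),0,np.cos(yaw)],[0,-1,0]])
    rv=R.from_matrix(T.T@tgt).as_rotvec(degrees=True)
    step=np.round(rv/n,2); rows=[]; start=q.copy()
    for i in range(n):
        want=start+(np.array(p)-start)*(i+1)/n
        d=np.round(T.T@(want-q),dec); q=q+T@d; T=T@R.from_rotvec(step,degrees=True).as_matrix()
        rows.append([d.tolist(),step.tolist()])
    for r in rows: print(r)
    print("end",q.round(1),np.degrees(np.arctan2(T[1,0],T[0,0])).round(2))
if __name__=="__main__":
    a=list(map(float,sys.argv[1:]));plan(a[:3],np.radians(a[3]),int(a[4]))
E
python3 plan.py 440 -245 280 0 9
```

```text
[[35.0, -3.0, 32.0], [-0.01, 2.4, -0.0]]
[[34.0, -3.0, 33.0], [-0.01, 2.4, -0.0]]
[[33.0, -4.0, 34.0], [-0.01, 2.4, -0.0]]
[[31.0, -3.0, 36.0], [-0.01, 2.4, -0.0]]
[[30.0, -3.0, 37.0], [-0.01, 2.4, -0.0]]
[[28.0, -3.0, 38.0], [-0.01, 2.4, -0.0]]
[[26.0, -4.0, 40.0], [-0.01, 2.4, -0.0]]
[[25.0, -3.0, 40.0], [-0.01, 2.4, -0.0]]
[[23.0, -3.0, 42.0], [-0.01, 2.4, -0.0]]
end [ 439.9 -245.   280. ] 0.04
```

Request:
step_arm(moves=[[[35,-3,32],[0,2.4,0],1],[[34,-3,33],[0,2.4,0],1],[[33,-4,34],[0,2.4,0],1],[[31,-3,36],[0,2.4,0],1],[[30,-3,37],[0,2.4,0],1],[[28,-3,38],[0,2.4,0],1],[[26,-4,40],[0,2.4,0],1],[[25,-3,40],[0,2.4,0],1],[[23,-3,42],[0,2.4,0],1],[[0,0,0],[0,0,0],1]], force=20)

```text
t: 1.2
ee_pos: [442.2, -241.3, 281.2]
eef_rot: [[1.0, 0.002, -0.004], [0.004, 0.0, 1.0], [0.002, -1.0, 0.0]]
contact_force: [-0.1, -0.5, 0.6]
gripper_width: 1.002
```

```bash
python3 - <<'E'
from h import *
c=cap("wrist","w1");print(c["obs"]["ee_pos"],c["obs"]["eef_rot"],c["obs"]["dq"]);np.save("w1.npy",c,allow_pickle=True)
E
python3 plan.py 597 11 230 0 9
```

```text
[ 442.20308089 -241.25782444  281.23539994] [[ 9.99988294e-01  1.89717324e-03 -4.45121982e-03]
 [ 4.45073569e-03  2.59331121e-04  9.99990062e-01]
 [ 1.89830873e-03 -9.99998167e-01  2.50884269e-04]] [-4.31849931  0.57881568 -0.43889144  0.51924869 -0.27315735  7.54197932]
[[17.0, 6.0, 28.0], [-0.0, 0.03, 0.01]]
[[18.0, 5.0, 28.0], [-0.0, 0.03, 0.01]]
[[17.0, 6.0, 28.0], [-0.0, 0.03, 0.01]]
[[18.0, 6.0, 28.0], [-0.0, 0.03, 0.01]]
[[17.0, 5.0, 29.0], [-0.0, 0.03, 0.01]]
[[18.0, 6.0, 28.0], [-0.0, 0.03, 0.01]]
[[17.0, 6.0, 28.0], [-0.0, 0.03, 0.01]]
[[17.0, 5.0, 28.0], [-0.0, 0.03, 0.01]]
[[18.0, 6.0, 28.0], [-0.0, 0.03, 0.01]]
end [597.4  10.7 230. ] 0.04
```

View pics/w1.png

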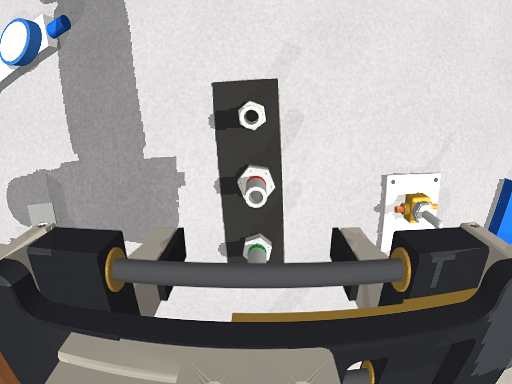

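The wrist view shows yellow at (252,116), red at (257,187) and green at (258,248), which the gripper partly hides. The arm was still settling slightly. Next I'll look at the coil.

```bash
python3 plan.py 555 11 220 0 7
```

```text
[[16.0, 9.0, 36.0], [-0.0, 0.04, 0.01]]
[[17.0, 8.0, 36.0], [-0.0, 0.04, 0.01]]
[[16.0, 9.0, 37.0], [-0.0, 0.04, 0.01]]
[[17.0, 9.0, 36.0], [-0.0, 0.04, 0.01]]
[[16.0, 9.0, 36.0], [-0.0, 0.04, 0.01]]
[[16.0, 8.0, 36.0], [-0.0, 0.04, 0.01]]
[[17.0, 9.0, 36.0], [-0.0, 0.04, 0.01]]
end [555.4  10.5 220. ] 0.03
```

Request:
step_arm(moves=[[[16,9,36],[0,0,0],1],[[17,8,36],[0,0,0],1],[[16,9,37],[0,0,0],1],[[17,9,36],[0,0,0],1],[[16,9,36],[0,0,0],1],[[16,8,36],[0,0,0],1],[[17,9,36],[0,0,0],1],[[0,0,0],[0,0,0],1],[[0,0,0],[0,0,0],1],[[0,0,0],[0,0,0],1]])

```text
t: 2.25
ee_pos: [554.5, 6.8, 219.5]
eef_rot: [[1.0, -0.0, 0.0], [-0.0, -0.0, 1.0], [-0.0, -1.0, -0.0]]
contact_force: [0.1, -0.3, -0.8]
gripper_width: 1.0
```

```bash
python3 - <<'E'
from h import *
c=cap("wrist","w2");print(c["obs"]["ee_pos"],c["obs"]["eef_rot"],c["obs"]["dq"]);np.save("w2.npy",c,allow_pickle=True)
P=cloud(c)
for z in(0,): print(proj(c,[[597,11,84],[597,11,96],[692,16,96],[502,5,96]]))
for u,v in [(150,100),(300,60)]: print(P[v,u])
E
```

```text
[554.51999859   6.79273265 219.50168559] [[ 9.99999896e-01 -4.53811096e-04  3.84625425e-05]
 [-3.85686404e-05 -2.33786668e-04  9.99999972e-01]
 [-4.53802091e-04 -9.99999870e-01 -2.33804147e-04]] [-0.39804216 -0.59966616  0.01815561  0.03068685  0.02778067 -0.23999842]
[[262.49652179 232.46296486]
 [262.67789377 237.64593725]
 [266.58720942 314.60050432]
 [256.19599769 136.62585175]]
[ 463.24893136 -125.34486354   -1.30518617]
[419.35811739  55.72200217  -0.55305754]
```

View pics/w2.png

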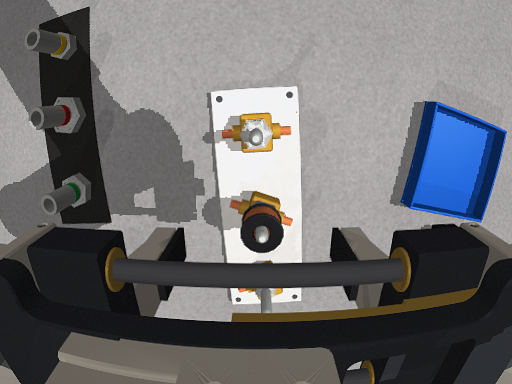

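Board, coil (262,230) and tray (455,160) are clearly visible. Next I'll measure the coil axis from the stem tip and flange, plus the tray.

```bash
python3 - <<'E'
from h import *
np.set_printoptions(suppress=True,precision=1)
c=np.load("w2.npy",allow_pickle=True).item();im=c["image"];P=cloud(c);X,Y,Z=[P[...,i] for i in range(3)]
u,v=np.meshgrid(np.arange(512),np.arange(384));hsv=cv2.cvtColor(im,cv2.COLOR_BGR2HSV);H,S,V=[hsv[...,i] for i in range(3)]
w=(abs(u-262)<30)&(abs(v-230)<32)
m=w&(Z>80)&(Z<88);q=P[m];print("coiltop n",m.sum(),q.min(0),q.max(0),np.median(q,0),cv2.minEnclosingCircle(q[:,:2].astype(np.float32)))
m=w&(Z>92);q=P[m];print("tip",q.min(0),q.max(0),q.mean(0))
# black flange by colour -> plane 84
m=(w&(V<60)&(S<120)).astype(np.uint8)
ct=max(cv2.findContours(m,0,1)[0],key=cv2.contourArea);W=onplane(c,ct[:,0],84)[:,:2].astype(np.float32);print("blk",cv2.minEnclosingCircle(W))
m=((H>100)&(H<125)&(S>130)&(u>395)).astype(np.uint8)
q=P[(m>0)&(Z>24)&(Z<33)];print("tray rim",len(q),cv2.minAreaRect(q[:,:2].astype(np.float32)))
ct=max(cv2.findContours(m,0,1)[0],key=cv2.contourArea);print(cv2.minAreaRect(onplane(c,ct[:,0],28)[:,:2].astype(np.float32)))
m=(u>415)&(u<490)&(v>120)&(v<200);print("tray floor z",np.nanmedian(Z[m]))
for cx,cy in[(262,236),(257,137)]:
  print(onplane(c,[cx,cy],96))
m=((V>170)&(S<50)&(abs(u-258)<50)&(v>85)&(v<300)&(Z<20)).astype(np.uint8)
hull=cv2.convexHull(np.argwhere(m>0)[:,::-1].astype(np.int32));
print("board",cv2.minAreaRect(onplane(c,hull[:,0],10)[:,:2].astype(np.float32)))
t=cap("top");ti=t["image"][150:200,255:300]; cv2.imwrite("pics/tz.png",cv2.resize(ti,None,fx=10,fy=10,interpolation=2))
cv2.imwrite("pics/wz.png",cv2.resize(im[100:270,200:320],None,fx=5,fy=3.5*1.0,interpolation=2))
E
```

```text
coiltop n 1180 [577.5 -11.5  80. ] [620.   31.6  87.9] [596.6  10.   83.5] ((598.7660522460938, 10.047228813171387), 22.023174285888672)
tip [592.9   5.6  92. ] [603.2  15.2  96.7] [597.5  10.1  94.2]
blk ((592.1203002929688, 10.676843643188477), 26.361122131347656)
tray rim 1077 ((537.067626953125, 279.94921875), (142.00088500976562, 139.58544921875), 79.93112182617188)
((535.568359375, 271.0622863769531), (155.49307250976562, 138.89419555664062), 79.83531951904297)
tray floor z 3.620619741986445
[[595.3  10.3  96. ]]
[[502.3   5.7  96. ]]
board ((593.7205200195312, 7.8623809814453125), (138.05775451660156, 284.9742126464844), 89.84900665283203)
```

View pics/wz.png

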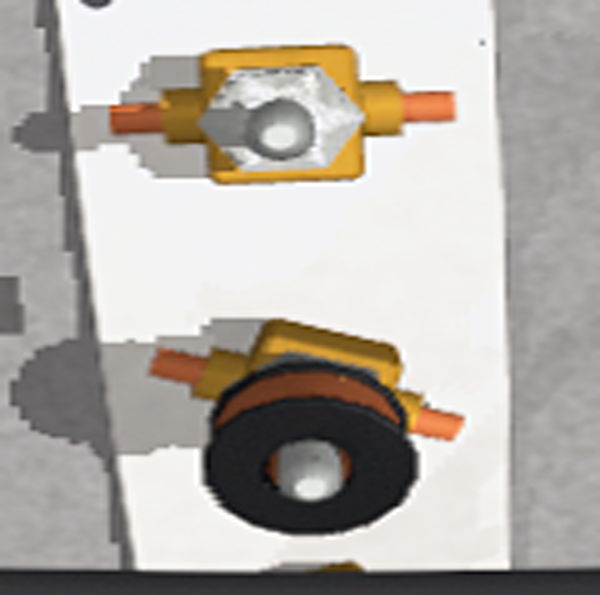

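The coil axis is at about (597.7, 10.1), with its top at z≈84 (top camera gave 597, 9.4; board centre 597, 11). These agree. The tray centre is at (537, 280) with its floor at z≈4. Now I'll move over the coil and descend.

Request:
step_arm(moves=[[[11,8,1],[0,0,0],1],[[11,15,1],[0,0,0],1],[[11,20,1],[0,0,0],1],[[10,20,0],[0,0,0],1],[[0,20,0],[0,0,0],1],[[0,20,0],[0,0,0],1],[[0,20,0],[0,0,0],1],[[0,10,0],[0,0,0],1],[[0,0,0],[0,0,0],1],[[0,0,0],[0,0,0],1]])

```text
t: 3.35
ee_pos: [598.3, 10.7, 87.0]
eef_rot: [[1.0, 0.001, -0.001], [0.001, -0.0, 1.0], [0.001, -1.0, -0.0]]
contact_force: [0.9, 0.3, 0.8]
gripper_width: 0.998
```

```bash
python3 - <<'E'
from h import *
c=cap("wrist","w3");print(c["obs"]["ee_pos"],c["obs"]["contact_force"])
E
```

```text
[598.33710967  10.72484505  87.0381484 ] [0.91488801 0.28506382 0.76967357]
```

View pics/w3.png

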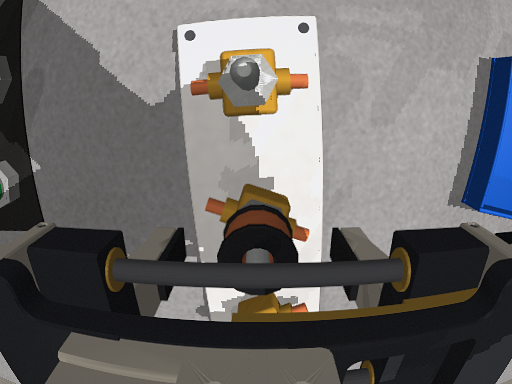

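The coil is centred between the jaws at (257,258). I'll go down 11 mm and close.

Request:
step_arm(moves=[[[-0.5,6,-0.5],[0,0,0],1],[[0,5,0],[0,0,0],1],[[0,0,0],[0,0,0],0.4],[[0,0,0],[0,0,0],0],[[0,0,0],[0,0,0],-0.3],[[0,0,0],[0,0,0],-0.5],[[0,0,0],[0,0,0],-0.5],[[0,0,0],[0,0,0],-0.5],[[0,0,0],[0,0,0],-0.5],[[0,0,0],[0,0,0],-0.5]], force=25)

```text
t: 4.4
ee_pos: [597.4, 10.5, 75.6]
eef_rot: [[1.0, 0.0, -0.001], [0.001, 0.0, 1.0], [0.0, -1.0, 0.0]]
contact_force: [0.5, 0.8, 0.1]
gripper_width: 0.485
```

Request:
step_arm(moves=[[[0,-8,0],[0,0,0],-0.5],[[0,-10,0],[0,0,0],-0.5],[[0,-12,0],[0,0,0],-0.5],[[0,-12,0],[0,0,0],-0.5],[[0,-12,0],[0,0,0],-0.5],[[0,-12,0],[0,0,0],-0.5],[[0,-10,0],[0,0,0],-0.5],[[0,-6,0],[0,0,0],-0.5],[[0,0,0],[0,0,0],-0.5],[[0,0,0],[0,0,0],-0.5]])

```text
t: 5.4
ee_pos: [597.0, 10.4, 157.3]
eef_rot: [[1.0, -0.0, -0.001], [0.001, 0.0, 1.0], [-0.0, -1.0, 0.0]]
contact_force: [0.5, -0.2, -1.7]
gripper_width: 0.482
```

```bash
python3 - <<'E'
from h import *
c=cap("wrist","w4");np.save("w4.npy",c,allow_pickle=True);print(c["obs"]["ee_pos"],c["obs"]["contact_force"],c["obs"]["gripper_width"])
s=cap("scene");cv2.imwrite("pics/s4.png",cv2.resize(s["image"][100:300,150:400],None,fx=3,fy=3,interpolation=2))
E
python3 plan.py 537 280 110 0 8
```

```text
[597.03285132  10.43310019 157.27574606] [ 0.45408559 -0.22823292 -1.71507149] 0.4819476440833901
[[-7.0, 6.0, 34.0], [0.0, 0.0, -0.01]]
[[-8.0, 6.0, 33.0], [0.0, 0.0, -0.01]]
[[-7.0, 6.0, 34.0], [0.0, 0.0, -0.01]]
[[-8.0, 5.0, 34.0], [0.0, 0.0, -0.01]]
[[-7.0, 6.0, 34.0], [0.0, 0.0, -0.01]]
[[-8.0, 6.0, 33.0], [0.0, 0.0, -0.01]]
[[-7.0, 6.0, 34.0], [0.0, 0.0, -0.01]]
[[-8.0, 6.0, 34.0], [0.0, 0.0, -0.01]]
end [536.7 280.3 109.8] 0.04
```

View pics/s4.png

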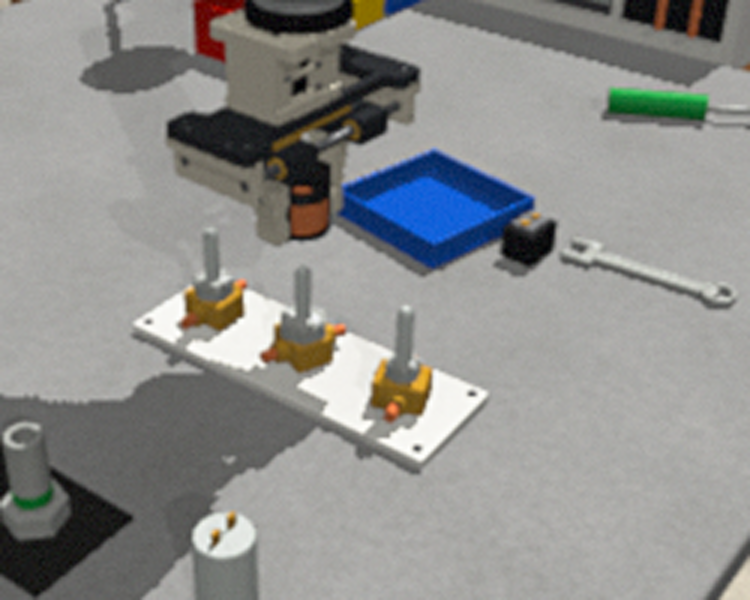

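View pics/w4.png

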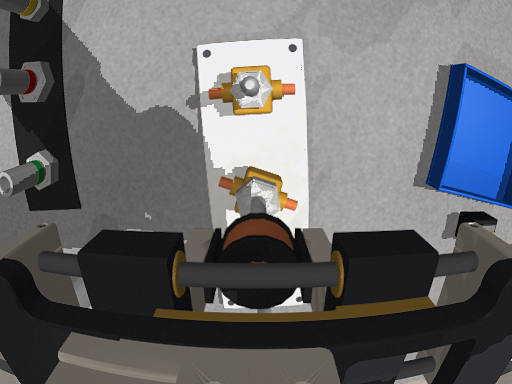

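The coil is off the stem and held, with the nut bare at (257,195). Next stop is the tray.

Request:
step_arm(moves=[[[-7,3,30],[0,0,0],-0.5],[[-8,6,35],[0,0,0],-0.5],[[-7,6,36],[0,0,0],-0.5],[[-8,6,36],[0,0,0],-0.5],[[-7,6,36],[0,0,0],-0.5],[[-8,6,36],[0,0,0],-0.5],[[-7,8,34],[0,0,0],-0.5],[[-8,8,27],[0,0,0],-0.5],[[0,10,0],[0,0,0],-0.5],[[0,10,0],[0,0,0],-0.5]])

```text
t: 6.5
ee_pos: [536.5, 280.8, 87.4]
eef_rot: [[1.0, -0.001, -0.002], [0.002, -0.001, 1.0], [-0.001, -1.0, -0.001]]
contact_force: [0.8, 0.5, -0.8]
gripper_width: 0.483
```

Request:
step_arm(moves=[[[0,12,0],[0,0,0],-0.5],[[0,12,0],[0,0,0],-0.5],[[0,12,0],[0,0,0],-0.5],[[0,8,0],[0,0,0],-0.5],[[0,5,0],[0,0,0],-0.5],[[0,3,0],[0,0,0],-0.5],[[0,2,0],[0,0,0],-0.5],[[0,0,0],[0,0,0],-0.5],[[0,0,0],[0,0,0],-0.5],[[0,0,0],[0,0,0],-0.5]])

```text
t: 7.5
ee_pos: [537.2, 280.6, 35.0]
eef_rot: [[1.0, 0.001, -0.001], [0.001, 0.0, 1.0], [0.001, -1.0, 0.0]]
contact_force: [-0.5, 0.8, -1.9]
gripper_width: 0.482
```

Request:
step_arm(moves=[[[0,2,0],[0,0,0],-0.5],[[0,1,0],[0,0,0],-0.5],[[0,1,0],[0,0,0],-0.5],[[0,0.5,0],[0,0,0],-0.5],[[0,0.5,0],[0,0,0],-0.5],[[0,0,0],[0,0,0],-0.5],[[0,0,0],[0,0,0],-0.5],[[0,0,0],[0,0,0],-0.5],[[0,0,0],[0,0,0],-0.5],[[0,0,0],[0,0,0],-0.5]])

```text
t: 8.5
ee_pos: [537.1, 280.4, 29.6]
eef_rot: [[1.0, 0.0, -0.001], [0.001, 0.0, 1.0], [0.0, -1.0, 0.0]]
contact_force: [-0.8, -1.0, 1.2]
gripper_width: 0.483
```

Contact is felt at the expected height (TCP 29.6). I'll open slightly and rise.

Request:
step_arm(moves=[[[0,0,0],[0,0,0],0.0],[[0,0,0],[0,0,0],0.25],[[0,0,0],[0,0,0],0.25],[[0,-10,0],[0,0,0],0.25],[[0,-20,0],[0,0,0],0.25],[[0,-30,0],[0,0,0],0.25],[[0,-40,0],[0,0,0],0.4],[[0,-40,0],[0,0,0],0.8],[[0,-30,0],[0,0,0],1],[[0,0,0],[0,0,0],1]])

```text
t: 9.5
ee_pos: [539.2, 281.9, 205.8]
eef_rot: [[1.0, 0.007, -0.002], [0.002, 0.006, 1.0], [0.008, -1.0, 0.006]]
contact_force: [-0.1, -0.3, -0.2]
gripper_width: 0.914
```

```bash
python3 - <<'E'
from h import *
c=cap("wrist","w5");P=cloud(c)
cv2.imwrite("pics/w5.png",c["image"])
np.set_printoptions(suppress=True,precision=1)
X,Y,Z=[P[...,i] for i in range(3)]
m=(abs(X-537)<60)&(abs(Y-280)<60)&(Z>20)&(Z<60)
q=P[m];print(len(q),q.min(0),q.max(0)); 
m&=Z>33;q=P[m];print(q.min(0),q.max(0),np.median(q,0)); A=np.c_[q[:,:2],np.ones(len(q))];print(np.linalg.lstsq(A,q[:,2],rcond=None)[0])
E
python3 plan.py 530 10 200 0 8
```

```text
1392 [477.4 220.1  20. ] [597.  339.8  40.1]
[516.9 258.4  33.1] [560.2 300.6  40.1] [537.9 279.5  37.6]
[ 0.   0.  36.8]
[[-1.0, 0.0, -34.0], [-0.03, 0.01, 0.03]]
[[-1.0, 1.0, -34.0], [-0.03, 0.01, 0.03]]
[[-1.0, -0.0, -34.0], [-0.03, 0.01, 0.03]]
[[-1.0, 0.0, -34.0], [-0.03, 0.01, 0.03]]
[[-1.0, 0.0, -34.0], [-0.03, 0.01, 0.03]]
[[-1.0, 1.0, -33.0], [-0.03, 0.01, 0.03]]
[[-1.0, 0.0, -34.0], [-0.03, 0.01, 0.03]]
[[-1.0, 0.0, -34.0], [-0.03, 0.01, 0.03]]
end [530.2  10.2 200.5] -0.02
```

View pics/w5.png

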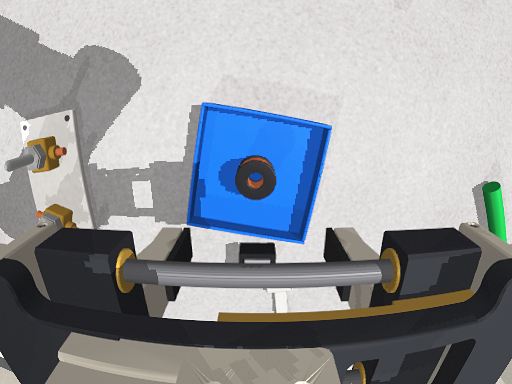

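The coil sits flat in the tray at (256,178): centre (538, 280), top z≈38, no tilt. Next I'll look closely at the exposed nut.

Request:
step_arm(moves=[[[6,7,-30],[0,0,0],1],[[6,7,-36],[0,0,0],1],[[6,7,-36],[0,0,0],1],[[6,7,-36],[0,0,0],1],[[6,7,-36],[0,0,0],1],[[6,7,-36],[0,0,0],1],[[6,7,-34],[0,0,0],1],[[8,6,-27],[0,0,0],1],[[0,0,0],[0,0,0],1],[[0,0,0],[0,0,0],1]])

```text
t: 10.55
ee_pos: [586.8, 8.6, 143.7]
eef_rot: [[1.0, -0.002, 0.001], [-0.001, -0.0, 1.0], [-0.002, -1.0, -0.0]]
contact_force: [-0.8, -0.3, -0.6]
gripper_width: 1.002
```

```bash
python3 - <<'E'
from h import *
c=cap("wrist","w6");np.save("w6.npy",c,allow_pickle=True);P=cloud(c);print(c["obs"]["ee_pos"],c["obs"]["dq"])
np.set_printoptions(suppress=True,precision=1)
cv2.imwrite("pics/w6z.png",cv2.resize(c["image"][60:280,180:340],None,fx=4,fy=2.7,interpolation=2))
for n,(x,y) in dict(mid=(597.5,10.2),near=(502.5,5)).items():
    m=(np.hypot(P[...,0]-x,P[...,1]-y)<26)&(P[...,2]>47)&(P[...,2]<54)
    q=P[m];print(n,len(q),q.min(0),q.max(0),np.median(q,0),"R",np.percentile(np.hypot(q[:,0]-x,q[:,1]-y),[90,98,100]))
    m=(np.hypot(P[...,0]-x,P[...,1]-y)<12)&(P[...,2]>93);q=P[m];print("tip",len(q),q.min(0),q.max(0),q.mean(0))
E
```

```text
[586.77075872   8.6047191  143.6855397 ] [ 1.62578269 -0.57618649  0.312491    0.00839744 -0.08642397 -0.27410115]
mid 1101 [578.8  -9.   47. ] [614.7  29.2  53.8] [593.7   9.1  49.5] R [17.7 19.3 21.1]
tip 136 [593.6   5.6  93. ] [603.4  15.2  97.1] [597.9  10.1  94.7]
near 966 [488.4 -12.1  47. ] [519.2  21.3  51.6] [504.5   5.4  49.4] R [15.4 16.9 18.8]
tip 179 [499.1  -0.1  93. ] [508.4   9.6  96.8] [504.    4.6  94.8]
```

View pics/w6z.png

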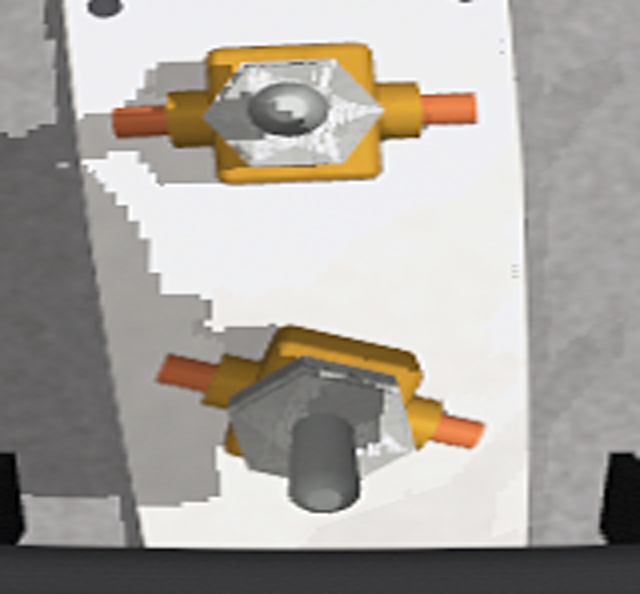

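The middle nut (bottom centre) spans about 36×38 mm with a corner radius of about 21 mm, so it is a 36 mm nut. The near one measures R≈17.3, so 30 mm. Next I'll get the yaw.

```bash
python3 - <<'E'
from h import *
np.set_printoptions(suppress=True,precision=2)
for f in("w6.npy","w4.npy","w2.npy"):
    c=np.load(f,allow_pickle=True).item();P=cloud(c);hsv=cv2.cvtColor(c["image"],cv2.COLOR_BGR2HSV)
    H,S,V=[hsv[...,i] for i in range(3)]
    for n,(x,y) in dict(mid=(597.7,10.2),near=(502.7,5)).items():
        d=np.hypot(P[...,0]-x,P[...,1]-y)
        m=(d<45)&(d>24)&(P[...,2]>14)&(P[...,2]<34)&(S>120)&((H<30))
        q=P[m][:,:2];a=q[q[:,1]>y];b=q[q[:,1]<y]
        v=a.mean(0)-b.mean(0);print(f,n,len(a),len(b),"pipe yaw",np.degrees(np.arctan2(-v[0],v[1])),"mid",(a.mean(0)+b.mean(0))/2)
        m=(d<24)&(P[...,2]>46)&(P[...,2]<53);q=P[m][:,:2]
        if len(q)<400: continue
        th=np.arange(-30,30,1.0);w=[]
        for t in th:
            s=0
            for k in range(3):
                e=np.radians(t+60*k);pr=q@[np.cos(e),np.sin(e)];s+=np.percentile(pr,99.5)-np.percentile(pr,.5)
            w.append(s/3)
        i=np.argmin(w);print("  hex yaw",th[i],"AF",w[i],"max",max(w))
E
```

```text
w6.npy mid 174 198 pipe yaw -18.896152155491723 mid [595.85  11.21]
  hex yaw -17.0 AF 35.390524517971166 max 37.22694857860749
w6.npy near 186 215 pipe yaw 3.064234348491628 mid [504.22   4.95]
  hex yaw 0.0 AF 29.680736713847967 max 32.060674575979654
w4.npy mid 162 176 pipe yaw -18.845915180291637 mid [596.17  11.06]
  hex yaw -19.0 AF 34.88909732540174 max 36.50397725672976
w4.npy near 171 204 pipe yaw 3.449262850576314 mid [504.37   5.08]
  hex yaw 4.0 AF 29.74993472395977 max 31.89479446844887
w2.npy mid 93 114 pipe yaw -18.42120943570276 mid [595.73  11.21]
w2.npy near 103 125 pipe yaw 3.0963554139634106 mid [503.32   4.88]
  hex yaw 4.0 AF 29.662728689399557 max 31.813002392300486
```

The nut yaw is about −18.7°, from both the pipes and the hexagon, and AF is about 36. So the red (large) spanner is expected, and I'll go look at it.

Request:
step_arm(moves=[[[-14,-4,-25],[0,0,0],1],[[-16,-4,-32],[0,0,0],1],[[-16,-3,-34],[0,0,0],1],[[-16,-3,-34],[0,0,0],1],[[-16,-3,-34],[0,0,0],1],[[-16,-3,-34],[0,0,0],1],[[-16,-3,-32],[0,0,0],1],[[-15,-2,-27],[0,0,0],1],[[0,0,0],[0,0,0],1],[[0,0,0],[0,0,0],1]])

```text
t: 11.6
ee_pos: [462.6, -242.4, 169.8]
eef_rot: [[1.0, 0.001, -0.0], [0.0, 0.0, 1.0], [0.001, -1.0, 0.0]]
contact_force: [1.1, -0.3, 0.7]
gripper_width: 1.003
```

```bash
cat > sp.py <<'E'
from h import *
import sys
np.set_printoptions(suppress=True,precision=2)
def run(tag,x,y,z0=3,AF=46):
    c=cap("wrist",tag);np.save(tag+".npy",c,allow_pickle=True);P=cloud(c);print(c["obs"]["ee_pos"],c["obs"]["dq"])
    d=np.hypot(P[...,0]-x,P[...,1]-y)
    m=(d<18)&(abs(P[...,2]-z0-74)<4);q=P[m];print("top ring",len(q),q.min(0),q.max(0),np.median(q[:,2]),cv2.minEnclosingCircle(q[:,:2].astype(np.float32)))
    m=(d<33)&(P[...,2]>z0+9)&(P[...,2]<z0+19);q=P[m];print("barrel",len(q),q.min(0),q.max(0))
    q=q[:,:2];cx,cy=cv2.minEnclosingCircle(P[(d<18)&(abs(P[...,2]-z0-74)<4)][:,:2].astype(np.float32))[0]
    for t in np.arange(-30,30,3):
        e=np.radians(t+60*np.arange(6));pr=(q-[cx,cy])@np.array([np.cos(e),np.sin(e)])
        print(int(t),np.percentile(pr,99,axis=0).round(1),(np.percentile(pr,99,axis=0)).max().round(1))
    return c
E
python3 - <<'E'
from sp import *
c=run("w7",470,-243)
cv2.imwrite("pics/w7z.png",cv2.resize(c["image"][60:280,180:340],None,fx=4,fy=2.7,interpolation=2))
E
```

```text
[ 462.56 -242.36  169.82] [ 1.3   0.35  0.22  0.01  0.09 -0.14]
top ring 485 [ 457.14 -257.33   73.03] [ 482.62 -231.92   78.82] 76.32752661980118 ((470.37261962890625, -244.4024200439453), 13.346551895141602)
barrel 917 [ 446.01 -270.49   12.16] [ 488.41 -218.34   21.83]
-30 [20.9 19.9 24.  24.6 24.7 24.1] 24.7
-27 [20.5 20.3 23.9 24.5 24.6 24. ] 24.6
-24 [19.9 20.7 23.8 24.3 24.3 23.8] 24.3
-21 [19.4 21.2 23.7 24.1 24.  23.5] 24.1
-18 [18.9 21.7 23.4 23.8 23.8 23.3] 23.8
-15 [18.2 22.  23.1 23.5 23.5 23.1] 23.5
-12 [17.4 22.3 22.9 23.2 23.  22.8] 23.2
-9 [16.6 22.6 22.8 22.9 22.8 22.7] 22.9
-6 [15.8 23.  22.8 22.9 22.9 22.7] 23.0
-3 [15.3 23.1 23.2 23.4 23.  22.6] 23.4
0 [14.9 23.3 23.4 23.8 23.3 22.6] 23.8
3 [14.8 23.6 23.7 24.  23.7 22.7] 24.0
6 [15.2 23.9 24.  24.2 23.8 22.8] 24.2
9 [15.4 24.  24.4 24.4 24.1 22.8] 24.4
12 [16.1 24.2 24.6 24.6 24.3 22.7] 24.6
15 [16.8 24.4 24.7 24.7 24.4 22.6] 24.7
18 [17.4 24.4 24.7 24.9 24.4 22.3] 24.9
21 [18.1 24.4 24.7 24.9 24.4 22.1] 24.9
24 [18.7 24.3 24.6 24.7 24.3 21.7] 24.7
27 [19.4 24.2 24.7 24.6 24.2 21.4] 24.7
```

View pics/w7z.png

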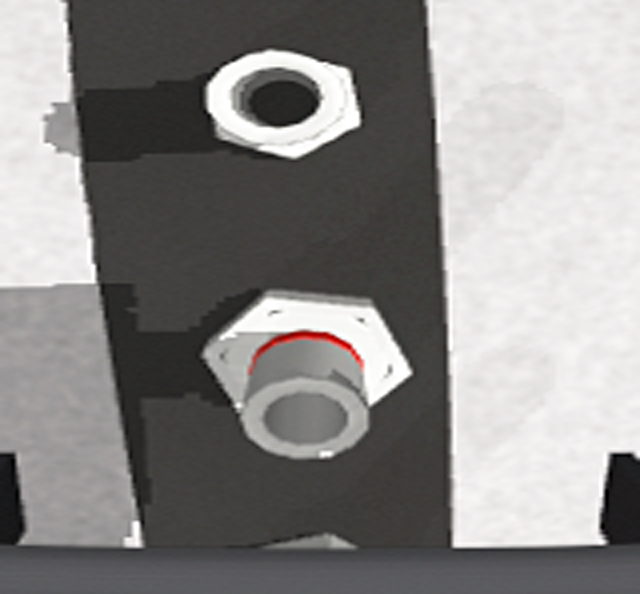

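The red spanner stands at (470.1, −244.4) with its top at z≈76.5, AF≈46 and hexagon yaw ≈ −7.5°. I'll grip the tube at mid height.

Request:
step_arm(moves=[[[4,10,-1],[0,0,0],1],[[3.5,20,-0.5],[0,0,0],1],[[0,24,0],[0,0,0],1],[[0,24,0],[0,0,0],1],[[0,20,0],[0,0,0],1],[[0,13,0],[0,0,0],1],[[0,0,0],[0,0,0],1],[[0,0,0],[0,0,0],1],[[0,0,0],[0,0,0],0.3],[[0,0,0],[0,0,0],0]])

```text
t: 12.65
ee_pos: [470.7, -244.1, 59.4]
eef_rot: [[1.0, 0.002, -0.001], [0.001, -0.0, 1.0], [0.002, -1.0, -0.0]]
contact_force: [-0.7, 0.9, -0.4]
gripper_width: 0.874
```

Request:
step_arm(moves=[[[0,0,0],[0,0,0],-0.2],[[0,0,0],[0,0,0],-0.4],[[0,0,0],[0,0,0],-0.6],[[0,0,0],[0,0,0],-0.8],[[0,0,0],[0,0,0],-0.8],[[0,0,0],[0,0,0],-0.8],[[0,0,0],[0,0,0],-0.8],[[0,0,0],[0,0,0],-0.8],[[0,0,0],[0,0,0],-0.8],[[0,0,0],[0,0,0],-0.8]], force=40)

```text
t: 13.65
ee_pos: [469.9, -244.1, 58.5]
eef_rot: [[1.0, -0.0, -0.001], [0.001, 0.0, 1.0], [-0.0, -1.0, 0.0]]
contact_force: [-0.8, 0.0, -0.1]
gripper_width: 0.301
```

Gripped: width 26.5 mm, TCP is 55.5 above the underside, so home is at TCP z≈93.5. Lifting next.

Request:
step_arm(moves=[[[0,-8,0],[0,0,0],-0.8],[[0,-15,0],[0,0,0],-0.8],[[0,-20,0],[0,0,0],-0.8],[[0,-24,0],[0,0,0],-0.8],[[0,-24,0],[0,0,0],-0.8],[[0,-18,0],[0,0,0],-0.8],[[0,-8,0],[0,0,0],-0.8],[[10,0,20],[0,0,0],-0.8],[[13,0,26],[0,0,0],-0.8],[[15,0,30],[0,0,0],-0.8]])

```text
t: 14.65
ee_pos: [507.5, -167.7, 175.2]
eef_rot: [[1.0, -0.001, 0.001], [-0.001, 0.0, 1.0], [-0.001, -1.0, 0.0]]
contact_force: [0.7, 0.3, -2.4]
gripper_width: 0.298
```

Request:
step_arm(moves=[[[15,0,30],[0,0,0],-0.8],[[15,0,30],[0,0,0],-0.8],[[15,0,30],[0,0,0],-0.8],[[15,0,30],[0,0,0],-0.8],[[14,0,28],[0,0,0],-0.8],[[10,0,20],[0,2,0],-0.8],[[6,0,11],[0,5,0],-0.8],[[0,0,0],[0,4.2,0],-0.8],[[0,0,0],[0,0,0],-0.8],[[0,0,0],[0,0,0],-0.8]])

```text
t: 15.65
ee_pos: [597.7, 10.6, 175.0]
eef_rot: [[0.981, -0.001, 0.191], [-0.191, -0.0, 0.981], [-0.001, -1.0, -0.0]]
contact_force: [0.9, 0.6, -2.2]
gripper_width: 0.301
```

```bash
python3 - <<'E'
from h import *
np.set_printoptions(suppress=True,precision=2)
c=cap("wrist","w8");np.save("w8.npy",c,allow_pickle=True);o=c["obs"];print(o["ee_pos"],o["eef_rot"],o["contact_force"],o["dq"])
P=cloud(c)
T=np.array(o["eef_rot"]);L=(P-o["ee_pos"])@T
# tool coords of spanner: y from 56-? top at TCP y=-18.5+... 
m=(abs(L[...,0])<35)&(abs(L[...,2])<35)&(L[...,1]>36)&(L[...,1]<58);q=L[m];print("barrel",len(q),q.min(0),q.max(0))
s=cap("scene");cv2.imwrite("pics/s8.png",cv2.resize(s["image"][100:300,150:400],None,fx=3,fy=3,interpolation=2))
E
```

```text
[597.7   10.57 175.04] [[ 0.98 -0.    0.19]
 [-0.19 -0.    0.98]
 [-0.   -1.   -0.  ]] [ 0.88  0.59 -2.21] [-0.32 -0.3   0.24  0.07  0.06  0.08]
barrel 1836 [-23.91  36.47 -26.7 ] [ 2.06 56.13 25.  ]
```

View pics/w8.png

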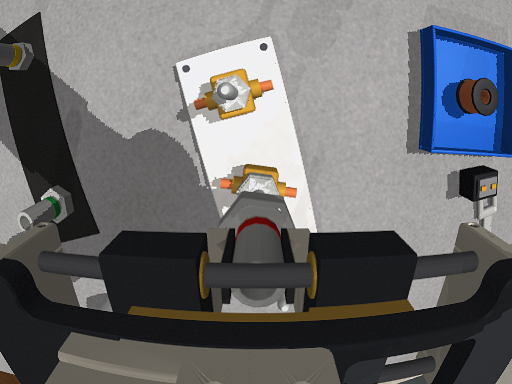

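View pics/s8.png

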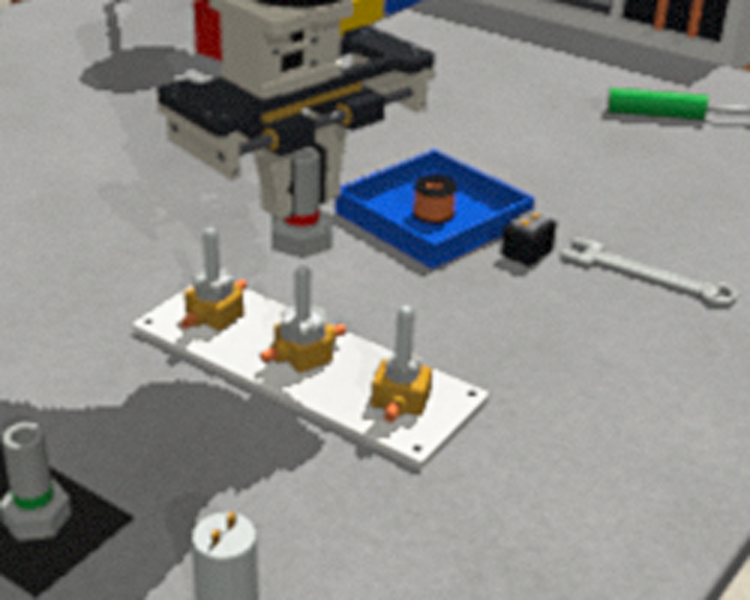

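The spanner hangs upright over the stem, aligned with it in the scene view (302,240). I'll descend along the stem to just above the nut.

Request:
step_arm(moves=[[[0,6,0],[0,0,0],-0.8],[[0,9,0],[0,0,0],-0.8],[[0,9,0],[0,0,0],-0.8],[[0,9,0],[0,0,0],-0.8],[[0,9,0],[0,0,0],-0.8],[[0,9,0],[0,0,0],-0.8],[[0,8,0],[0,0,0],-0.8],[[0,4,0],[0,0,0],-0.8],[[0,0,0],[0,0,0],-0.8],[[0,0,0],[0,0,0],-0.8]])

```text
t: 16.75
ee_pos: [598.4, 10.7, 112.7]
eef_rot: [[0.981, 0.0, 0.193], [-0.193, -0.0, 0.981], [0.0, -1.0, 0.0]]
contact_force: [-0.4, -0.8, -1.4]
gripper_width: 0.301
```

Request:
step_arm(moves=[[[-0.3,2,0],[0,0,0],-0.8],[[0,2,0],[0,0,0],-0.8],[[0,2,0],[0,0,0],-0.8],[[0,2,0],[0,0,0],-0.8],[[0,2,0],[0,0,0],-0.8],[[0,1,0],[0,0,0],-0.8],[[0,0,0],[0,0,0],-0.8],[[0,0,0],[0,0,0],-0.8],[[0,0,0],[0,0,0],-0.8],[[0,0,0],[0,0,0],-0.8]])

```text
t: 17.75
ee_pos: [597.9, 10.8, 101.7]
eef_rot: [[0.981, 0.0, 0.193], [-0.193, 0.0, 0.981], [0.0, -1.0, 0.0]]
contact_force: [-0.6, 0.5, -2.0]
gripper_width: 0.301
```

It is already about 4 mm past the nut's top with no contact force, so it has engaged. Continuing.

Request:
step_arm(moves=[[[0,2,0],[0,0,0],-0.8],[[0,2,0],[0,0,0],-0.8],[[0,2,0],[0,0,0],-0.8],[[0,1,0],[0,0,0],-0.8],[[0,0.5,0],[0,0,0],-0.8],[[0,0.5,0],[0,0,0],-0.8],[[0,0,0],[0,0,0],-0.8],[[0,0,0],[0,0,0],-0.8],[[0,0,0],[0,0,0],-0.8],[[0,0,0],[0,0,0],-0.8]])

```text
t: 18.75
ee_pos: [597.9, 10.8, 93.6]
eef_rot: [[0.981, 0.0, 0.193], [-0.193, 0.0, 0.981], [0.0, -1.0, 0.0]]
contact_force: [0.7, -0.1, -2.3]
gripper_width: 0.295
```

Request:
step_arm(moves=[[[0,0.4,0],[0,0,0],-0.8],[[0,0.3,0],[0,0,0],-0.8],[[0,0.3,0],[0,0,0],-0.8],[[0,0,0],[0,0,0],-0.8],[[0,0,0],[0,0,0],-0.8],[[0,0,0],[0,0,0],-0.8],[[0,0,0],[0,0,0],-0.8],[[0,0,0],[0,0,0],-0.8],[[0,0,0],[0,0,0],-0.8],[[0,0,0],[0,0,0],-0.8]])

```text
t: 19.75
ee_pos: [598.0, 10.8, 93.5]
eef_rot: [[0.981, 0.001, 0.193], [-0.193, -0.0, 0.981], [0.001, -1.0, 0.0]]
contact_force: [-4.1, 1.2, 6.7]
gripper_width: 0.298
```

Seated: contact at TCP 93.5, exactly the home height, with about 9 N of push. Now a twist test to confirm it grips and isn't loose.

Request:
step_arm(moves=[[[0,0,0],[0,2,0],-0.8],[[0,0,0],[0,2,0],-0.8],[[0,0,0],[0,2,0],-0.8],[[0,0,0],[0,2,0],-0.8],[[0,0,0],[0,1,0],-0.8],[[0,0,0],[0,0,0],-0.8],[[0,0,0],[0,0,0],-0.8],[[0,0,0],[0,0,0],-0.8],[[0,0,0],[0,0,0],-0.8],[[0,0,0],[0,0,0],-0.8]])

```text
t: 20.75
ee_pos: [598.6, 10.9, 93.5]
eef_rot: [[0.939, 0.002, 0.343], [-0.343, -0.0, 0.939], [0.002, -1.0, 0.0]]
contact_force: [-2.4, 0.1, 6.1]
gripper_width: 0.298
```

```bash
python3 - <<'E'
from h import *
o=ctrl.get_obs();print(o["ft_torque"],o["contact_force"],o["ee_pos"],np.degrees(np.arctan2(o["eef_rot"][1][0],o["eef_rot"][0][0])))
E
```

```text
[0.05324465 0.5525364  0.5098787 ] [-2.3510048   0.07914757  6.13934813] [598.57497203  10.89579752  93.47476891] -20.057422046544012
```

Request:
step_arm(moves=[[[0,0,0],[0,-4,0],-0.8],[[0,0,0],[0,-4,0],-0.8],[[0,0,0],[0,-4,0],-0.8],[[0,0,0],[0,-4,0],-0.8],[[0,0,0],[0,-2,0],-0.8],[[0,0,0],[0,0,0],-0.8],[[0,0,0],[0,0,0],-0.8],[[0,0,0],[0,0,0],-0.8],[[0,0,0],[0,0,0],-0.8],[[0,0,0],[0,0,0],-0.8]])

```text
t: 21.75
ee_pos: [598.5, 10.7, 93.5]
eef_rot: [[0.999, 0.002, 0.038], [-0.038, 0.0, 0.999], [0.002, -1.0, 0.0]]
contact_force: [-0.5, -0.4, 6.8]
gripper_width: 0.303
```

```bash
python3 - <<'E'
from h import *
o=ctrl.get_obs();print(o["ft_torque"],o["contact_force"],o["ee_pos"],np.degrees(np.arctan2(o["eef_rot"][1][0],o["eef_rot"][0][0])))
E
```

```text
[-0.34301356  0.45793909 -0.60377359] [-0.49998387 -0.35456602  6.78147973] [598.52836733  10.65312761  93.48527726] -2.1889835511356748
```

The twist is blocked both ways (+0.51 and −0.60 N·m), so the hexagon engages and isn't loose. I'll return to mid-play.

Request:
step_arm(moves=[[[0,0,0],[0,2,0],-0.8],[[0,0,0],[0,2,0],-0.8],[[0,0,0],[0,2,0],-0.8],[[0,0,0],[0,1,0],-0.8],[[0,0,0],[0,0,0],-0.8],[[0,0,0],[0,0,0],-0.8],[[0,0,0],[0,0,0],-0.8],[[0,0,0],[0,0,0],-0.8],[[0,0,0],[0,0,0],-0.8],[[0,0,0],[0,0,0],-0.8]])

```text
t: 22.75
ee_pos: [598.8, 10.8, 93.5]
eef_rot: [[0.987, 0.002, 0.158], [-0.158, 0.0, 0.987], [0.002, -1.0, 0.0]]
contact_force: [0.2, -0.5, 5.6]
gripper_width: 0.297
```

```bash
python3 - <<'E'
from h import *
np.set_printoptions(suppress=True,precision=2)
o=ctrl.get_obs();print(o["ft_torque"],o["contact_force"],o["ee_pos"],o["eef_rot"],o["gripper_width"])
c=cap("wrist","w9");P=cloud(c)
T=np.array(o["eef_rot"]);L=(P-o["ee_pos"])@T
m=(abs(L[...,0])<30)&(abs(L[...,2])<30)&(L[...,1]>36)&(L[...,1]<45);q=P[m];print("barrel top z",len(q),np.median(q[:,2]))
s=cap("scene");cv2.imwrite("pics/s9.png",cv2.resize(s["image"][100:300,150:400],None,fx=3,fy=3,interpolation=2))
Ps=cloud(s);m=(np.hypot(Ps[...,0]-598,Ps[...,1]-10.5)<32)&(Ps[...,2]>40)&(Ps[...,2]<100);print("scene z, barrel/tube",np.nanmax(Ps[m][:,2]))
t=cap("top","t9")
E
```

```text
[-0.36  0.12 -0.06] [ 0.18 -0.54  5.65] [598.84  10.77  93.49] [[ 0.99  0.    0.16]
 [-0.16  0.    0.99]
 [ 0.   -1.    0.  ]] 0.2968125187945921
barrel top z 1533 53.58064719106528
scene z, barrel/tube 99.92660057593474
```

View pics/s9.png

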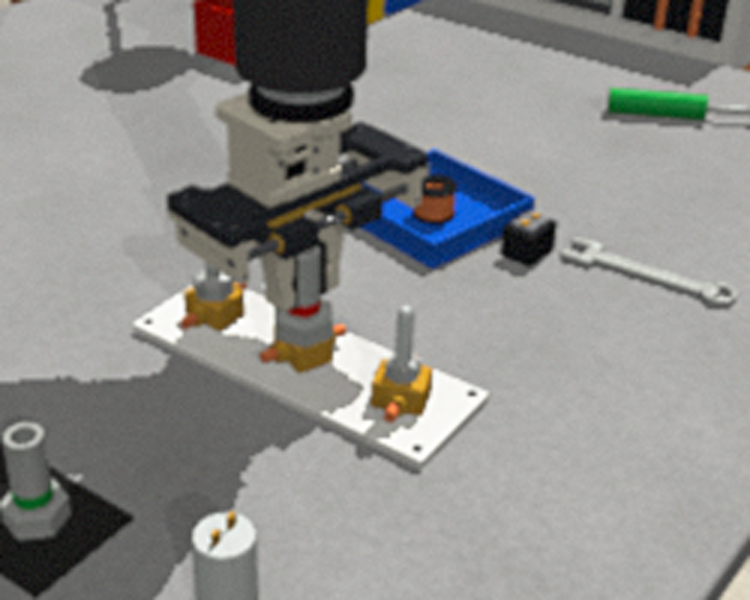

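View pics/w9.png

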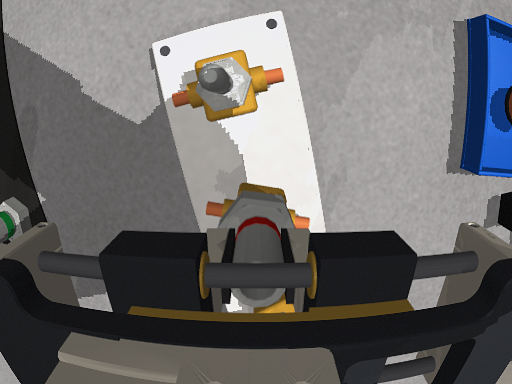

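The spanner's barrel covers the nut at (302,325) in the scene crop. Its barrel top is at z 53.6 (54 expected at home), it stands upright, and twist torque is about zero. The coil lies in the tray and the other parts are untouched. Handing in.

```bash
python3 -c "
from rig import ctrl
print(ctrl.finish_job())"
```

```text
the job is handed in; nothing more can be done
None
```

The job is handed in. The coil is flat in the blue tray, and the red (large) spanner is home and upright on the middle valve's nut, still gripped. It took about 23 s of the 72 s allowed.

**Coil:** I slid it straight up off the stem and set it down in the tray. It measured centred at about (538, 280) with its top at z ≈ 38 and no tilt.

**Choosing the spanner:** The uncovered nut measured about 35–36 mm across flats, and the bare near valve's nut about 30 mm. I therefore went straight to the red spanner, and it went on first try. The yellow and green ones were never moved.

**Last checks:**
- **Height:** contact came at the predicted home height. The barrel top measured z 53.6, against 54 expected, with about 6 N measured on the tool.
- **Fit:** turning it 9° each way was blocked both ways, at +0.51 and −0.60 N·m. At those ends the spanner may have turned slightly in the jaws. I then returned to mid-play, where the torque was about 0.
- **Upright and gripped:** the tool points straight down within about 0.1°, and the jaws are closed on the 27 mm tube (26 mm measured).

No check failed. Two readings disagreed slightly. The top camera put the red–green spacing at about 102 mm instead of 95, so I measured the red spanner again with the wrist camera before gripping it. A colour-mask fit of the coil's flange, about 6 mm off, was dropped in favour of the range data.

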